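# Refit the filter of a bench dust-filter box

## Robot

A 6-joint arm with a two-finger parallel gripper is mounted at the origin on the work surface; the furniture and walls round the work are solid. World frame = base frame: x ahead of the robot, y to its left, z up, the work surface at z = 0. Lengths are in mm, angles in degrees, forces in N, time in s.
With the tool pointing down it reaches from about 300 to 850 mm from the base axis. Payload 4.2 kg.
Tool frame: the origin (TCP) lies on the centre line of the jaws, within the pads' length; the fingertips stand 14 mm ahead of it and the grasp point (between the pads) lies 5 mm behind it; z points along the fingers, y is the line along which they close (so a half turn about z gives the same grasp; the last joint's range is limited). The gripper opens to 91 mm and grips with 3 to 60 N. Pads are 32 mm wide; open, the fingers measure 118 mm over their backs; the gripper's body (76 mm by 178 mm) begins 60 mm behind the grasp point.
Start: joints at [-68.927, 18.312, 89.639, -0, 72.044, -1.146], TCP at [217.442, -532.316, 227.976] pointing down, gripper open.
Joint ranges: [-177.97, 177.97], [-48.28, 115.42], [12.27, 149.76], [-77.06, 257.06], [2.81, 150.46], [-146.56, 146.56]. Speed limits (degrees/s): [147.25, 147.25, 180, 180, 180, 180].

## Interface

Orientations are given as [roll, pitch, yaw] about the fixed x, y, z axes, in that order (R = Rz(yaw) Ry(pitch) Rx(roll)).
In Python, from workcell import env gives the robot as it stands.
- The arm moves only by the tool arm_command, never from a script. Its argument "motion" is a list of rows, each an object with "offset": the shift along the tool's x, y, z in m, a list of three; "spin": the turn about the tool's z in rad. In form: [{"offset": [tx, ty, tz], "spin": spin}, ...]. A call has 1 to 5 rows; each row shifts and turns the commanded pose from where the row before left it, along the tool's axes as they then stand; what a row does not reach is not made up. A row lasts 1/8 s, in which the tool goes at most 62.5 mm and 10.7 degrees, less where a joint would pass 70% of its speed; a pose out of reach is approached as far as the arm can. A call with a gripper value outside its range is refused whole. "jaw" is the finger opening in m, from 0 to 0.0912, set as the call begins (left out, the last holds). The fingers move at their own pace and stop on an object; "newtons" is the grip in N (left out, the last holds). Time passes only in rows, so rows that do not move let the fingers close. It gives the time, the measured TCP pose, the force, the opening and the grip force at its end, in the units of the state.
- env.state(): the state, without advancing time (a new reading comes with each control period).
- env.grab_frame(name): name is "scene" or "side" or "wrist"; returns (picture, depth): 384x512x3 uint8, blue, green, red; 384x512 float32, mm along the optical axis (not along the pixel's ray), 0 where there is no reading.
- env.camera_model(name): a dict with "fx", "fy", "cx", "cy" (pixels), "eye" and "rotation" of the camera in the world; the wrist camera has in their place "hand_eye" (4x4, takes a point from camera to tool coordinates, whose origin is the TCP and whose axes are the flange's). Camera axes: x right, y down, z forward; pixel columns grow to the right and rows downward; lengths in mm; the calibration is good to about 2 mm. A picture is of the moment at which its call begins: read the wrist's pose just before it. camera_model takes no time and is no camera call.
- env.job_done(): hands the job in; it is judged then, once.
Trained networks look in the newest picture that a camera, given by its name, has taken for a name from the list of things; names that differ only in an ending like _2 or _b are one class to them, and where a whole thing is asked for, a point or a joint stands for the part that bears it (a point fixed in the world has none). Each returns a list of dicts, best first, with "score" (0 to 1); they miss things now and then, are a little off and sometimes report something else, mostly with a low value. They report only what shows in the picture. A call takes as long as a camera call.
- env.boxes_of(camera, target): "bbox" ([left, top, right, bottom] in pixels, round what is visible of it).
- env.pinpoint(camera, target): "location" ([column, row] in pixels: a listed point, or the origin of a listed thing).
The state is a dict: "time_s": time; "qpos": joint angles; "qvel": joint speeds; "effort": joint torques, N m; "ee_pos": TCP position; "ee_rot": TCP orientation; "force": force on the tool from outside, world axes, zero at the start; "torque": the same for the moment, N m; "gripper_width": finger opening in mm; "gripper_force": force on a finger pad.
Only numpy, scipy, OpenCV 4.12 (cv2) and the standard library are available. Lean on these libraries where they do the work, as an engineer would, in place of code of your own. Each camera call takes 0.05 s, during which the arm holds its last target. There are 200 camera calls.

## Task

Refit the filter in the dust-filter box: swing the red latch clear of the opening, tilt the filter so that its tongue hooks in under the fixed aluminium lip, and lower the opposite edge gently, without letting it slam, until the filter lies flat and flush in its seat. Then swing the latch back so that it points straight across the filter's free edge, and leave the tools and other things round the box where they are.

Things in the scene. Friction and masses are not known exactly. Their poses are not given: they have to be found in the camera images.
- filter_box: Grey box fixed to the bench, 238 (x) x 178 (y) x 60 mm high, with a rectangular opening in its top. Origin on the bench below the middle of the opening; x points from the lip to the latch, z up. Opening: x -86 to 86, y -75 to 75 mm; rim top at z = 60 mm. The rim on the +x side is 36 mm wide and carries the latch; a black hose spigot stands out beyond it to x = 154 mm.
- seat (a point): Middle of the opening at the height of the seat: a level ledge round the inside, z = 44 mm, 15 mm wide at the sides and latch end, 40 mm at the lip end (24 of them under the lip); open below in the middle. The seated filter lies on it, its axes along the box's and its top flush with the rim, with 3 mm play either way in x (tongue 14 to 20 mm under the lip) and 5 mm either way in y.
- lip_edge (a point): Middle of the lower edge of the fixed aluminium lip, a strip flush with the rim on the box's -x side: x -110 to -86 mm, 5 mm thick (z 55 to 60). This point: x = -86, y = 0, z = 55 mm in the box frame. The slot below the lip is 11 mm high (z 44 to 55), 24 mm deep (to x = -110) and as wide as the opening.
- latch (a joint): Red latch lever on a vertical pivot. 0 = closed: it points in -x of the box, across the opening, over the filter's free edge; it grows anticlockwise seen from above, towards the box's -y side; 1.57 = along the rim, clear. Stops at 0 and 1.75 rad. It stays where it is left (about 2 N at the knob turns it). 60 mm long, 18 wide, z 62.5 to 69.5 mm, so it passes just over a flush filter.
- latch_knob (a point): Upright round red knob near the end of the latch, 14 mm in diameter, from z = 69.5 to 90 mm, 52 mm from the pivot; this point is on its axis at z = 79.5 mm. It can be pushed sideways or pinched from above.
- latch_pivot (a point): The latch's pivot axis on the box, in the box frame at x = 104, y = 0, z = 66 mm; axes of the box.
- filter: Loose filter lying on the bench, grip up: black frame 166 (x) x 140 (y) x 16 mm with white pleats, about 0.3 kg. Origin in the middle of the frame's underside; z out of its top face, x from the tongue to the free edge.
- filter_grip (a point): Centre of the orange grip that stands in the middle of the filter: 14 mm thick in the filter's x, 64 mm long in its y, from 16 to 40 mm above the filter's underside; this point is 28 mm above the underside. Axes of the filter.
- filter_tongue (a point): Middle of the tip of the filter's tongue, half-way up its thickness; axes of the filter. The tongue, 5 mm thick and 120 mm wide (y), level with the underside, stands 20 mm out of the frame along its -x edge, so its tip is 103 mm from the filter's middle.
- filter_free_edge (a point): Middle of the upper rim of the filter's free edge, opposite the tongue: 83 mm from the middle, 16 mm above the underside; axes of the filter.
- tape_measure: Yellow and black tape measure, 43x85x65 mm, standing on the bench; a bystander. Origin at the centre of its underside.
- screwdriver_red: Screwdriver with a red handle, 23x176x23 mm, lying on the bench; a bystander. Origin at the centre of its underside.
- battery_pack: Black tool battery, 53x74x58 mm; a bystander. Origin at the centre of its underside.

How it is judged:
By the outcome, as a careful person would: the job done as asked, in the order asked, and still so for the second after the job is handed in, with the robot touching nothing.
It also fails if it takes over 59 s, if anything falls off the work surface, if the arm or the gripper's body presses on something with over 40 N, if the wrist force passes 120 N, or if a joint passes its speed limit or range.

## Working session

There is one attempt and no reset: what is moved stays moved. The work goes in short steps, Python scripts to look and compute and a tool call to move; the robot and the scene stay as the last step left them, time stands still between calls to the robot, and variables do not carry over. Pictures are saved under pics/ and viewed, at most 10 in all, crops included, and the job is handed in when it is done.

Besides the shell and the picture viewer there is one more tool, called after "Request:" by a JSON object that holds its "api" and its "payload", one argument or row to a line. arm_command: Moves the arm, as the interface text tells. Its arguments: {"type":"object","properties":{"motion":{"type":"array"},"jaw":{"type":"number"},"newtons":{"type":"number"}},"required":["motion"]}

```bash
mkdir -p pics
cat > h.py <<'E'
import numpy as np, cv2
from workcell import env
from scipy.spatial.transform import Rotation as R
def tool():
    s=env.state(); T=np.eye(4); T[:3,:3]=R.from_euler('xyz',s['ee_rot'],degrees=True).as_matrix(); T[:3,3]=s['ee_pos']; return T
def cam(name):
    m=env.camera_model(name); T=np.eye(4)
    if name=='wrist': T=tool()@np.array(m['hand_eye'])
    else: T[:3,:3]=np.array(m['rotation']); T[:3,3]=m['eye']
    return m,T
def onplane(name,uv,z,mT=None):
    m,T=mT or cam(name)
    d=T[:3,:3]@np.array([(uv[0]-m['cx'])/m['fx'],(uv[1]-m['cy'])/m['fy'],1]); o=T[:3,3]
    return o+d*(z-o[2])/d[2]
def cloud(name,depth,mT=None):
    m,T=mT or cam(name); v,u=np.indices(depth.shape)
    P=np.stack([(u-m['cx'])/m['fx']*depth,(v-m['cy'])/m['fy']*depth,depth],-1)
    return P@T[:3,:3].T+T[:3,3]
E
python3 - <<'E'
from h import *
print(env.state()); print({n:env.camera_model(n) for n in ['scene','side','wrist']})
ims=[]
for n in ['scene','side']:
    p,d=env.grab_frame(n); np.savez(f'{n}0.npz',p=p,d=d); ims.append(p)
    P=cloud(n,d)
    for t,z in [('latch_knob',79.5),('latch_pivot',66),('filter_grip',28),('filter_tongue',2.5),('filter_free_edge',16),('lip_edge',55),('seat',44),('filter_box',0),('filter',0),('tape_measure',0),('screwdriver_red',0),('battery_pack',0)]:
        for r in env.pinpoint(n,t)[:2]:
            uv=r['location']; print(n,t,round(r['score'],2),np.round(uv),np.round(onplane(n,uv,z)),np.round(P[int(min(383,max(0,uv[1]))),int(min(511,max(0,uv[0])))]))
cv2.imwrite('pics/a.png',ims[0]);cv2.imwrite('pics/b.png',ims[1])
E
```

```text
{'time_s': 0.0, 'qpos': array([-6.89283492e+01,  1.83517844e+01,  8.97065758e+01, -5.14628248e-04,
        7.20444095e+01, -1.14795878e+00]), 'qvel': array([-0.02719876,  0.06568165, -0.13327944,  0.0119951 ,  0.08535938,
        0.00944664]), 'effort': array([ 3.02520784e-03, -4.12449253e+01, -2.31977105e+01,  7.27911503e-02,
        4.57424275e-02, -1.35015953e-04]), 'ee_pos': array([ 217.24507841, -531.85615745,  227.11768124]), 'ee_rot': array([-1.79897241e+02, -1.56974054e-03,  2.22197672e+01]), 'force': array([-0.46066825, -0.29841131,  0.71014986]), 'torque': array([0.0156502 , 0.00634376, 0.00332208]), 'gripper_force': 0.0, 'gripper_width': 91.18404659201842}
{'scene': {'fx': 373.46348132972804, 'fy': 373.46348132972804, 'cx': 258.55780746769705, 'cy': 191.05222894235118, 'eye': array([-19.73560693, 742.29047124, 792.42320706]), 'rotation': array([-1.30227224e+02,  4.76803704e-03, -1.38726240e+02])}, 'side': {'fx': 418.8312742792482, 'fy': 418.8312742792482, 'cx': 251.62897242415298, 'cy': 189.958829242579, 'eye': array([ 592.07235217, -899.4359919 ,  672.14215557]), 'rotatio
[... 2337 characters left out ...]
 8113.]
side seat 0.94 [242. 186.] [  -36. -1528.    44.] [9465. 7974. 9545.]
side seat 0.47 [291. 231.] [  -36. -1528.    44.] [-7707. -9199. -7627.]
side filter_box 0.76 [245. 196.] [  -80. -1572.     0.] [7525. 6034. 7605.]
side filter 0.77 [242. 281.] [  -80. -1572.    -0.] [6726. 5234. 6806.]
side tape_measure 0.92 [216. 234.] [  -80. -1572.     0.] [16412. 14920. 16492.]
side screwdriver_red 0.57 [252. 170.] [  -80. -1572.     0.] [5594. 4102. 5674.]
side screwdriver_red 0.23 [241. 185.] [  -80. -1572.     0.] [9465. 7974. 9545.]
side battery_pack 0.64 [287. 234.] [  -80. -1572.     0.] [-6788. -8279. -6708.]
side battery_pack 0.44 [241. 185.] [  -80. -1572.     0.] [9859. 8368. 9939.]
```

View pics/a.png

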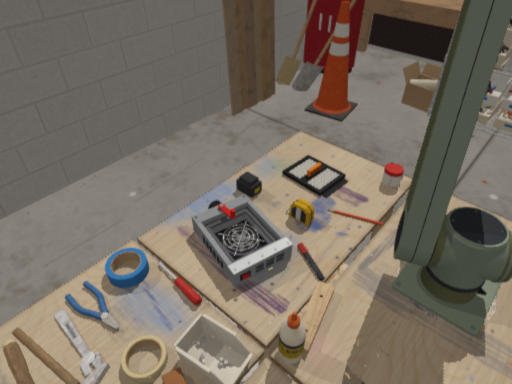

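View pics/b.png

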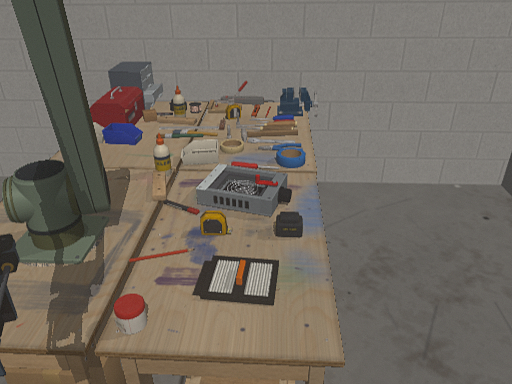

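The scene picture shows the box at about (242,243) and the filter at (316,177). In the side view the box is at (242,190), with the latch on its right, and the filter is at (242,281), with its tongue on the left. The camera rotations are Euler angles, so I'll fix the helper and recompute from the saved pixels and depth.

```bash
sed -i "s/T\[:3,:3\]=np.array(m\['rotation'\])/T[:3,:3]=R.from_euler('xyz',m['rotation'],degrees=True).as_matrix()/" h.py
python3 - <<'E'
from h import *
pts={'scene':dict(latch_knob=(234,212,79.5),latch_pivot=(221,206,66),grip=(317,170,28),tongue=(334,188,2.5),free=(298,164,16),lip=(261,254,55),seat=(238,235,44),tape=(297,216,0),scr=(177,285,0),bat=(250,190,0)),
'side':dict(latch_knob=(257,180,79.5),latch_pivot=(272,185,66),grip=(241,274,28),tongue=(199,279,2.5),free=(278,278,16),lip=(218,179,55),seat=(242,186,44),tape=(216,234,0),scr=(252,170,0),bat=(287,234,0))}
for n in pts:
    f=np.load(n+'0.npz'); P=cloud(n,f['d'])
    for k,(u,v,z) in pts[n].items(): print(n,k,np.round(onplane(n,(u,v),z)),np.round(P[v,u]))
    # box rim top: points at z 56..64
    c=pts[n]['seat']; C=onplane(n,c[:2],44)
    for nm,C,lo,hi,rad in [('rim',C,56,64,170),('filter',onplane(n,pts[n]['grip'][:2],28),9,21,130)]:
        m=(abs(P[...,2]-(lo+hi)/2)<(hi-lo)/2)&(np.linalg.norm(P[...,:2]-C[:2],axis=-1)<rad)&(f['d']>0)
        r=cv2.minAreaRect(P[m][:,:2].astype(np.float32)); print(n,nm,m.sum(),np.round(r[0]),np.round(r[1]),round(r[2],1),np.round(np.median(P[m][:,2]),1))
E
```

```text
scene latch_knob [528. 221.  80.] [521. 228.  88.]
scene latch_pivot [584. 218.  66.] [579. 223.  72.]
scene grip [ 500. -151.   28.] [ 504. -156.   23.]
scene tongue [ 419. -136.    2.] [ 419. -135.    3.]
scene free [ 579. -150.   16.] [ 580. -153.   14.]
scene lip [387. 270.  55.] [384. 273.  59.]
scene seat [484. 254.  44.] [501. 237.  18.]
scene tape [433.  49.   0.] [418.  72.  26.]
scene scr [511. 451.   0.] [501. 456.  14.]
scene bat [623.  53.   0.] [595.  83.  34.]
scene rim 1665 [484. 246.] [179. 242.] 74.4 59.0
scene filter 1038 [ 508. -146.] [148. 175.] 84.9 12.9
side latch_knob [532. 206.  80.] [531. 221.  71.]
side latch_pivot [577. 201.  66.] [577. 214.  59.]
side grip [ 513. -158.   28.] [ 514. -169.   38.]
side tongue [ 412. -150.    2.] [ 413. -153.    5.]
side free [ 598. -154.   16.] [ 599. -134.   -1.]
side lip [407. 254.  55.] [403. 276.  43.]
side seat [484. 232.  44.] [480. 272.  21.]
side tape [427.  36.   0.] [427.  36.   0.]
side scr [503. 429.   0.] [510. 315.  58.]
side bat [622.  44.   0.] [622.  33.   8.]
side rim 840 [474. 201.] [275. 240.] 74.9 58.5
side filter 2181 [ 511. -147.] [144. 166.] 85.7 12.5
```

Request:
{"api": "arm_command", "payload": {
  "motion": [
    {"offset":[0.044,-0.044,0],"spin":0},
    {"offset":[0.044,-0.044,0],"spin":0},
    {"offset":[0.044,-0.044,0],"spin":0},
    {"offset":[0.044,-0.044,0],"spin":0},
    {"offset":[0.044,-0.044,0],"spin":0}
  ],
  "jaw": 0.034
}}

```text
time_s: 1.92
ee_pos: [338.4, -243.7, 228.3]
ee_rot: [179.9, -0.0, 22.2]
force: [1.2, 0.0, 0.3]
gripper_width: 44.2
gripper_force: 0.0
```

Request:
{"api": "arm_command", "payload": {
  "motion": [
    {"offset":[0.044,-0.044,0],"spin":0},
    {"offset":[0.044,-0.044,0],"spin":0},
    {"offset":[0.044,-0.044,0],"spin":0},
    {"offset":[0.044,-0.044,0],"spin":0},
    {"offset":[0.044,-0.044,0],"spin":0}
  ]
}}

```text
time_s: 2.55
ee_pos: [459.0, 43.4, 228.3]
ee_rot: [180.0, -0.1, 22.2]
force: [1.2, -0.7, 0.6]
gripper_width: 34.3
gripper_force: 0.0
```

Request:
{"api": "arm_command", "payload": {
  "motion": [
    {"offset":[0.044,-0.044,0],"spin":0},
    {"offset":[0.044,-0.044,0],"spin":0},
    {"offset":[0.044,-0.044,0],"spin":0},
    {"offset":[0,0,0],"spin":0.18},
    {"offset":[0,0,0],"spin":0.18}
  ]
}}

```text
time_s: 3.18
ee_pos: [530.7, 214.6, 227.4]
ee_rot: [180.0, 0.0, 1.4]
force: [-0.9, 0.4, -0.1]
gripper_width: 34.2
gripper_force: 0.0
```

```bash
cat > look.py <<'E'
from h import *
import sys
out=sys.argv[1]; targets=sys.argv[2:]
Z=dict(latch_knob=79.5,latch_pivot=66,filter_grip=28,filter_tongue=2.5,filter_free_edge=16,lip_edge=55,seat=44)
mT=cam('wrist'); p,d=env.grab_frame('wrist'); np.savez(out+'.npz',p=p,d=d,T=mT[1]); cv2.imwrite(f'pics/{out}.png',p)
P=cloud('wrist',d,mT); s=env.state(); print(s['time_s'],np.round(s['ee_pos'],1),np.round(s['ee_rot'],1),np.round(s['qpos']),np.round(s['force'],1))
for t in targets:
    for r in env.pinpoint('wrist',t)[:2]:
        uv=r['location']; print(t,round(r['score'],2),np.round(uv),np.round(onplane('wrist',uv,Z[t],mT),1),np.round(P[int(np.clip(uv[1],0,383)),int(np.clip(uv[0],0,511))],1))
E
python3 look.py w1 latch_knob latch_pivot lip_edge seat
```

```text
3.225 [530.7 214.1 227.6] [180.    0.    1.1] [ 21.  18.  90.  -0.  72. 110.] [ 0.2  0.1 -0.9]
latch_knob 0.98 [244. 186.] [534.1 223.6  79.5] [536.3 223.5  89. ]
seat 0.63 [228. 220.] [481.4 244.1  44. ] [477.  245.8  30.7]
```

View pics/w1.png

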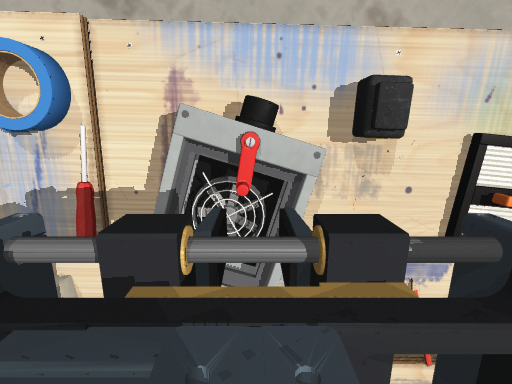

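The wrist view shows the latch pivot at about (249,142) and the knob at (244,186). The box's +x corners are at (180,105) and (325,150), with the battery at (385,105).

Run:
```python
from h import *
f=np.load('w1.npz'); mT=(env.camera_model('wrist'),f['T'])
piv=onplane('w',(249,142),69.5,mT); k=onplane('w',(244,186),79.5,mT)
a=onplane('w',(180,105),60,mT); b=onplane('w',(325,150),60,mT)
print(piv,k,a,b,np.linalg.norm(a-b))
yaw=np.degrees(np.arctan2(*(a-b)[1::-1]))-90 if 0 else np.degrees(np.arctan2((a-b)[1],(a-b)[0]))-90
print('yaw',yaw)
for n in ['scene']:
    g=np.load(n+'0.npz'); 
# merged rim points scene+wrist
S=cloud('scene',np.load('scene0.npz')['d']); W=cloud('w',f['d'],mT)
for X,nm in((S,'s'),(W,'w')):
    m=(abs(X[...,2]-60)<3)&(np.linalg.norm(X[...,:2]-[484,246],axis=-1)<155)
    if nm=='w': m[230:]=0
    q=X[m][:,:2].astype(np.float32); print(nm,len(q),cv2.minAreaRect(q))
for y in np.radians([yaw,-15.5]):
    u=np.array([np.cos(y),np.sin(y)]); print('origin from pivot',piv[:2]-104*u,'from corners',((a+b)/2)[:2]-122*u, 'latch',np.degrees(np.arctan2(*(k-piv)[1::-1]))-180-np.degrees(y))
```

```text
[582.74153187 219.22770624  69.5       ] [534.34771746 223.74168611  79.5       ] [621.1808127  297.42684186  60.        ] [575.27090194 130.76030433  60.        ] 172.87410054108292
yaw -15.400734236213495
s 1536 ((483.5647888183594, 246.70645141601562), (178.81150817871094, 240.65109252929688), 74.4397964477539)
w 5763 ((540.2779541015625, 230.92005920410156), (184.51943969726562, 134.367919921875), 77.62691497802734)
origin from pivot [482.47596376 246.84682735] from corners [480.60663319 246.4929267 ] latch 10.071833788690883
origin from pivot [482.52396474 247.02049735] from corners [480.66294203 246.69665498] latch 10.171099552477386
```

Request:
{"api": "arm_command", "payload": {
  "motion": [
    {"offset":[0.001,-0.01,0.045],"spin":0.115},
    {"offset":[0,0,0.047],"spin":0},
    {"offset":[0,0,0.046],"spin":0},
    {"offset":[0,0,0],"spin":0}
  ]
}}

```text
time_s: 3.92
ee_pos: [529.0, 222.3, 87.0]
ee_rot: [179.8, 0.4, -4.9]
force: [-0.1, 0.8, -0.3]
gripper_width: 33.8
gripper_force: 0.0
```

Request:
{"api": "arm_command", "payload": {
  "motion": [
    {"offset":[0,0,0],"spin":0},
    {"offset":[0,0,0],"spin":0},
    {"offset":[0,0,0],"spin":0}
  ],
  "jaw": 0.02,
  "newtons": 5
}}

```text
time_s: 4.3
ee_pos: [532.3, 223.8, 91.6]
ee_rot: [-179.9, -0.2, -5.0]
force: [-0.2, 0.9, -0.0]
gripper_width: 20.1
gripper_force: 0.0
```

Request:
{"api": "arm_command", "payload": {
  "motion": [
    {"offset":[0.0008,0.009,0],"spin":-0.1745},
    {"offset":[0.0008,0.009,0],"spin":-0.1745},
    {"offset":[0.0008,0.009,0],"spin":-0.1745},
    {"offset":[0.0008,0.009,0],"spin":-0.1745},
    {"offset":[0.0008,0.009,0],"spin":-0.1745}
  ]
}}

```text
time_s: 4.92
ee_pos: [546.7, 182.9, 91.1]
ee_rot: [-180.0, -0.1, 45.3]
force: [-1.3, 3.1, 0.6]
gripper_width: 20.5
gripper_force: 1.0
```

Request:
{"api": "arm_command", "payload": {
  "motion": [
    {"offset":[0.0008,0.009,0],"spin":-0.1745},
    {"offset":[0.0008,0.009,0],"spin":-0.1745},
    {"offset":[0.0008,0.009,0],"spin":-0.1745},
    {"offset":[0.0008,0.009,0],"spin":-0.1745},
    {"offset":[0,0,0],"spin":0}
  ]
}}

```text
time_s: 5.55
ee_pos: [579.2, 167.4, 90.6]
ee_rot: [179.9, -0.0, 84.9]
force: [-0.6, 0.1, -0.4]
gripper_width: 20.2
gripper_force: 0.0
```

Request:
{"api": "arm_command", "payload": {
  "motion": [
    {"offset":[0,0.003,0],"spin":0},
    {"offset":[0,0,0],"spin":0}
  ]
}}

```text
time_s: 5.8
ee_pos: [580.9, 167.1, 90.1]
ee_rot: [-179.9, 0.0, 84.9]
force: [-2.2, -0.8, 1.2]
gripper_width: 20.0
gripper_force: 1.3
```

Request:
{"api": "arm_command", "payload": {
  "motion": [
    {"offset":[0,0.003,0],"spin":0},
    {"offset":[0,0,0],"spin":0}
  ]
}}

```text
time_s: 6.05
ee_pos: [581.3, 167.0, 89.8]
ee_rot: [-179.6, 0.1, 84.9]
force: [-7.2, 0.4, 6.2]
gripper_width: 20.0
gripper_force: 4.4
```

Request:
{"api": "arm_command", "payload": {
  "motion": [
    {"offset":[0,-0.005,-0.01],"spin":0},
    {"offset":[0,0,-0.06],"spin":0},
    {"offset":[0,0,-0.06],"spin":0},
    {"offset":[-0.054,-0.0065,0],"spin":0},
    {"offset":[-0.054,-0.0065,0],"spin":0}
  ],
  "jaw": 0.09
}}

```text
time_s: 6.68
ee_pos: [558.2, 60.1, 221.7]
ee_rot: [179.7, -0.0, 85.1]
force: [0.7, -1.2, -0.1]
gripper_width: 67.3
gripper_force: 0.0
```

Request:
{"api": "arm_command", "payload": {
  "motion": [
    {"offset":[-0.054,-0.0065,0],"spin":0},
    {"offset":[-0.054,-0.0065,0],"spin":0},
    {"offset":[-0.054,-0.0065,0],"spin":0},
    {"offset":[-0.054,-0.0065,0],"spin":0},
    {"offset":[0,0,0],"spin":0.175}
  ]
}}

```text
time_s: 7.3
ee_pos: [512.3, -155.8, 220.8]
ee_rot: [179.8, 0.1, 74.4]
force: [0.6, 0.9, 0.6]
gripper_width: 90.2
gripper_force: 0.0
```

Request:
{"api": "arm_command", "payload": {
  "motion": [
    {"offset":[0,0,0],"spin":0.175},
    {"offset":[0,0,0],"spin":0.175},
    {"offset":[0,0,0],"spin":0.175},
    {"offset":[0,0,0],"spin":0.175},
    {"offset":[0,0,0],"spin":0.175}
  ]
}}

```text
time_s: 7.92
ee_pos: [513.2, -152.4, 220.7]
ee_rot: [179.9, -0.1, 24.5]
force: [-0.0, 0.8, -0.5]
gripper_width: 90.3
gripper_force: 0.0
```

Request:
{"api": "arm_command", "payload": {
  "motion": [
    {"offset":[0,0,0],"spin":0.175},
    {"offset":[0,0,0],"spin":0.175},
    {"offset":[0,0,0],"spin":0.175},
    {"offset":[0,0,0],"spin":0}
  ]
}}

```text
time_s: 8.43
ee_pos: [513.0, -152.3, 220.6]
ee_rot: [179.9, -0.1, -5.2]
force: [-0.6, -0.5, 0.1]
gripper_width: 89.9
gripper_force: 0.0
```

```bash
python3 look.py w2 filter_grip filter_tongue filter_free_edge
```

```text
8.475 [ 512.9 -152.2  220.5] [ 1.8e+02 -1.0e-01 -5.1e+00] [-18.  15.  96.  -0.  69.  77.] [ 1.  -0.4 -0.3]
filter_grip 0.9 [250. 184.] [ 511.3 -149.3   28. ] [ 514.6 -148.6   38.6]
filter_tongue 0.88 [252. 251.] [ 405.6 -142.5    2.5] [ 544.4 -155.1  302.6]
filter_tongue 0.73 [248. 117.] [ 595.8 -153.9    2.5] [ 5.969e+02 -1.532e+02  4.000e-01]
filter_free_edge 0.88 [250. 116.] [ 595.7 -157.7   16. ] [ 596.6 -157.1   -0.8]
filter_free_edge 0.6 [121. 248.] [434.5  40.4  16. ] [ 548.5 -116.5  301.2]
```

View pics/w2.png

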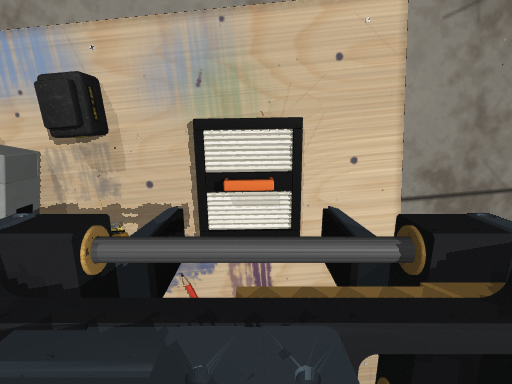

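The wrist view shows the filter square to the tool, with its frame running from x=194 to 302 px and the grip at (250,184). I'm going down to grip it by the ends of the grip, because then it can hinge about its own y axis.

Request:
{"api": "arm_command", "payload": {
  "motion": [
    {"offset":[0,-0.0035,0.055],"spin":0},
    {"offset":[0,0,0.055],"spin":0},
    {"offset":[0,0,0.05],"spin":0},
    {"offset":[0,0,0.02],"spin":0},
    {"offset":[0,0,0.006],"spin":0}
  ]
}}

```text
time_s: 9.25
ee_pos: [512.1, -148.4, 32.6]
ee_rot: [-180.0, 0.1, -5.2]
force: [0.1, 0.3, 0.2]
gripper_width: 89.8
gripper_force: 0.0
```

Request:
{"api": "arm_command", "payload": {
  "motion": [
    {"offset":[0,0,0],"spin":0},
    {"offset":[0,0,0],"spin":0},
    {"offset":[0,0,0],"spin":0},
    {"offset":[0,0,0],"spin":0}
  ],
  "jaw": 0.05,
  "newtons": 25
}}

```text
time_s: 9.75
ee_pos: [513.6, -148.5, 35.1]
ee_rot: [-180.0, -0.1, -5.3]
force: [-0.4, 1.9, 5.5]
gripper_width: 63.5
gripper_force: 25.0
```

Request:
{"api": "arm_command", "payload": {
  "motion": [
    {"offset":[0,0,-0.03],"spin":0},
    {"offset":[0,0,-0.05],"spin":0},
    {"offset":[0,0,-0.05],"spin":0},
    {"offset":[-0.007,-0.0554,0],"spin":0},
    {"offset":[-0.007,-0.0554,0],"spin":0}
  ]
}}

```text
time_s: 10.38
ee_pos: [508.4, -36.3, 164.0]
ee_rot: [180.0, -0.0, -5.4]
force: [0.7, 0.8, -4.0]
gripper_width: 63.6
gripper_force: 25.0
```

Request:
{"api": "arm_command", "payload": {
  "motion": [
    {"offset":[-0.007,-0.0554,0],"spin":0},
    {"offset":[-0.007,-0.0554,0],"spin":0},
    {"offset":[-0.007,-0.0554,0],"spin":0},
    {"offset":[-0.007,-0.0554,0],"spin":0},
    {"offset":[-0.007,-0.0554,0],"spin":0}
  ]
}}

```text
time_s: 11.0
ee_pos: [498.6, 243.4, 163.1]
ee_rot: [179.9, 0.1, -5.2]
force: [0.7, -0.4, -3.4]
gripper_width: 63.6
gripper_force: 25.0
```

Request:
{"api": "arm_command", "payload": {
  "motion": [
    {"offset":[0,0,0],"spin":0.09},
    {"offset":[0,0,0],"spin":0.09},
    {"offset":[0,0,0.02],"spin":0},
    {"offset":[0,0,0.01],"spin":0},
    {"offset":[0,0,0],"spin":0}
  ]
}}

```text
time_s: 11.62
ee_pos: [498.6, 241.6, 132.7]
ee_rot: [179.9, 0.1, -15.6]
force: [-0.1, 0.2, -3.3]
gripper_width: 63.6
gripper_force: 25.0
```

```bash
cat look.py > /dev/null
python3 - <<'E'
import subprocess; print(subprocess.run(['python3','look.py','w3','latch_knob','latch_pivot','filter_free_edge'],capture_output=True,text=True).stdout)
from h import *
a=cv2.imread('pics/w3.png'); p,d=env.grab_frame('scene'); np.savez('s3.npz',p=p,d=d)
c=cv2.resize(p[150:310,150:350],(480,384),interpolation=cv2.INTER_CUBIC)
cv2.imwrite('pics/c3.png',cv2.resize(np.hstack([a,c]),(800,310)))
for t,z in [('lip_edge',55),('latch_knob',79.5),('filter_tongue',102),('filter_free_edge',116),('filter_grip',128)]:
    for r in env.pinpoint('scene',t)[:1]: print(t,round(r['score'],2),np.round(r['location']),np.round(onplane('scene',r['location'],z)))
E
```

```text
11.675 [499.3 241.9 133.5] [179.9   0.  -15.6] [ 25.  21. 100.  -0.  59. 130.] [-0.4  0.2 -4. ]
latch_knob 0.96 [324.  84.] [578.6 166.3  79.5] [578.2 169.5  89.2]
latch_knob 0.45 [251.  98.] [583.3 218.8  79.5] [584.4 218.6  71.2]
latch_pivot 0.62 [248. 100.] [584.1 220.9  66. ] [583.6 221.2  72. ]
filter_free_edge 0.75 [252. 105.] [583.9 217.6  16. ] [580.1 219.   71. ]
filter_free_edge 0.41 [ 74. 227.] [516.7 430.   16. ] [550.4 281.2 213.4]

lip_edge 0.66 [259. 252.] [395. 267.  55.]
filter_tongue 0.76 [259. 238.] [399. 265. 102.]
filter_free_edge 0.58 [223. 193.] [577. 214. 116.]
filter_grip 0.86 [234. 207.] [504. 243. 128.]
```

View pics/c3.png

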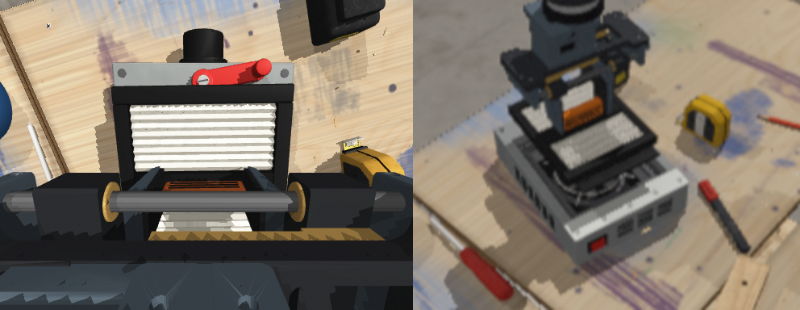

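The picture shows the filter level over the opening, shifted 18 mm towards the latch, with the latch at its far stop and the knob clear. I'll lower it so that the free edge rests on the latch hub. Lowering further will then hinge the tongue down into the opening.

Request:
{"api": "arm_command", "payload": {
  "motion": [
    {"offset":[0,0,0.018],"spin":0},
    {"offset":[0,0,0.009],"spin":0},
    {"offset":[0,0,0],"spin":0}
  ]
}}

```text
time_s: 12.5
ee_pos: [499.0, 241.9, 106.2]
ee_rot: [179.9, 0.1, -15.6]
force: [0.7, -0.2, -3.3]
gripper_width: 64.0
gripper_force: 25.0
```

Request:
{"api": "arm_command", "payload": {
  "motion": [
    {"offset":[0,0,0.002],"spin":0},
    {"offset":[0,0,0.002],"spin":0},
    {"offset":[0,0,0.002],"spin":0},
    {"offset":[0,0,0],"spin":0}
  ]
}}

```text
time_s: 13.0
ee_pos: [499.6, 242.5, 101.2]
ee_rot: [-180.0, -0.0, -15.6]
force: [-1.2, 1.8, -0.6]
gripper_width: 64.0
gripper_force: 25.0
```

Request:
{"api": "arm_command", "payload": {
  "motion": [
    {"offset":[0,0,0.002],"spin":0},
    {"offset":[0,0,0.002],"spin":0},
    {"offset":[0,0,0],"spin":0}
  ]
}}

```text
time_s: 13.38
ee_pos: [499.8, 242.5, 100.2]
ee_rot: [-179.9, -0.1, -15.6]
force: [-5.9, -0.6, 17.6]
gripper_width: 63.9
gripper_force: 25.0
```

```bash
cat > sidecrop.py <<'E'
from h import *
import sys
p,d=env.grab_frame('side'); q,e=env.grab_frame('scene'); np.savez(sys.argv[1]+'.npz',p=p,d=d,q=q,e=e)
c=cv2.resize(p[130:230,180:310],(520,400),interpolation=cv2.INTER_CUBIC); 
c2=cv2.resize(q[170:300,180:310],(400,400),interpolation=cv2.INTER_CUBIC)
cv2.imwrite(f'pics/{sys.argv[1]}.png',cv2.resize(np.hstack([c,c2]),(800,348)))
# tilt: plane fit of filter top from scene depth; frame box coords
o=np.array([482,247,0]); y=np.radians(-15.5); B=np.array([[np.cos(y),-np.sin(y),0],[np.sin(y),np.cos(y),0],[0,0,1]])
for n,D in(('scene',e),('side',d)):
    P=(cloud(n,D)-o)@B; m=(D>0)&(abs(P[...,1])<60)&(P[...,0]>-70)&(P[...,0]<85)&(P[...,2]>50)&(P[...,2]<102)&((P[...,0]<-25)|(P[...,0]>45))
    X=P[m]; 
    for _ in range(4):
        A=np.c_[X[:,:2],np.ones(len(X))]; c=np.linalg.lstsq(A,X[:,2],rcond=None)[0]; r=X[:,2]-A@c; X=X[abs(r)<max(2.5,1.5*r.std())]
    print(n,len(X),'tilt deg',np.round(np.degrees(np.arctan(c[:2])),1),'z at x=0',round(c[2],1),'x range',np.round([X[:,0].min(),X[:,0].max()]))
E
python3 sidecrop.py d1
```

```text
scene 557 tilt deg [ 2.1 -0. ] z at x=0 75.2 x range [-69.  85.]
side 304 tilt deg [ 2.1 -0.4] z at x=0 75.1 x range [-68.  84.]
```

View pics/d1.png

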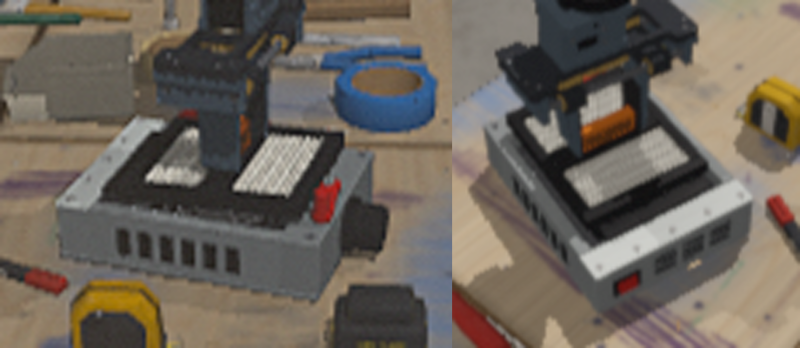

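The picture shows the free edge on the hub and the tongue just entering the opening. The tilt is only 2° at 21 N, so the hinge is stiff and I'll ease the grip force.

Request:
{"api": "arm_command", "payload": {
  "motion": [
    {"offset":[0,0,0],"spin":0},
    {"offset":[0,0,0],"spin":0},
    {"offset":[0,0,0],"spin":0}
  ],
  "newtons": 8
}}

```text
time_s: 13.85
ee_pos: [500.2, 242.2, 99.2]
ee_rot: [-179.9, -0.1, -15.6]
force: [-2.9, -1.2, 11.5]
gripper_width: 64.0
gripper_force: 8.0
```

Request:
{"api": "arm_command", "payload": {
  "motion": [
    {"offset":[0,0,0.002],"spin":0},
    {"offset":[0,0,0],"spin":0}
  ]
}}

```text
time_s: 14.1
ee_pos: [500.7, 242.1, 97.1]
ee_rot: [-179.9, -0.2, -15.5]
force: [-2.0, -2.0, 9.4]
gripper_width: 64.4
gripper_force: 8.0
```

```bash
cat > meas.py <<'E'
from h import *
o=np.array([482,247,0]); y=np.radians(-15.5); B=np.array([[np.cos(y),-np.sin(y),0],[np.sin(y),np.cos(y),0],[0,0,1]])
def prof(n,D,zlo,zhi):
    P=(cloud(n,D)-o)@B; m=(D>0)&(abs(P[...,1])<62)&(P[...,0]>-130)&(P[...,0]<125)&(P[...,2]>zlo)&(P[...,2]<zhi)
    X=P[m]; 
    for a in range(-120,125,10):
        s=X[(X[:,0]>=a)&(X[:,0]<a+10)]
        if len(s)>5: print(a+5,len(s),np.round(np.percentile(s[:,2],[10,50,90]),1),end=' | ')
    print()
E
python3 - <<'E'
from meas import *
prof('scene',np.load('s3.npz')['d'],90,135)
f=np.load('d1.npz'); prof('scene',f['e'],40,105); prof('side',f['d'],40,105)
p,d=env.grab_frame('side'); prof('side',d,40,105); s=env.state(); print(s['ee_pos'],s['force'])
p,d=env.grab_frame('scene'); prof('scene',d,40,105)
E
```

```text
-85 148 [101.3 103.3 105.2] | -75 141 [101.8 103.7 105.3] | -65 272 [103.9 111.8 115.5] | -55 98 [111.7 114.2 115.5] | -45 127 [108.  110.1 112.7] | -35 137 [108.1 110.2 112.8] | -25 133 [107.4 110.1 112.3] | -15 132 [108.  109.8 112.6] | -5 127 [107.6 110.  112.6] | 5 297 [109.4 115.7 131.2] | 15 56 [112.6 114.8 129. ] | 25 33 [113.2 114.4 130.9] | 35 24 [107.9 110.5 126.9] | 45 24 [108.3 109.8 113.1] | 55 74 [108.1 110.  111.7] | 65 67 [108.2 109.9 111.2] | 75 72 [107.5 109.7 111.9] | 85 53 [108.  110.7 114.9] | 95 16 [112.8 114.2 115.7] | 
-115 290 [42.8 53.3 60.1] | -105 151 [57.5 59.2 60.6] | -95 149 [57.5 59.  60.7] | -85 186 [58.1 62.7 65.6] | -75 162 [61.3 64.2 66.1] | -65 256 [64.1 72.4 76.9] | -55 109 [74.2 76.2 77.7] | -45 139 [70.8 72.7 75. ] | -35 129 [71.4 72.9 75.9] | -25 146 [70.8 73.4 75.9] | -15 135 [71.9 74.4 76.8] | -5 133 [72.6 75.  77.7] | 5 309 [ 74.3  81.1 100.7] | 15 109 [ 79.8  93.1 104.5] | 25 38 [ 79.8  81.5 102.3] | 35 30 [ 75.4  77.5 102.2] | 45 41 [75.9 78.1 80.8] | 55 76 [75.6 77.5 79.8] | 65 65 [75.9 78.1 80.1] | 75 54 [76.4 78.1 80.9] | 85 30 [77.4 8
[... 1304 characters left out ...]
5.2] | 125 76 [43.1 55.3 62.6] | 
[500.71325083 242.13902488  97.14322134] [-2.0294854  -1.00265528  8.86315376]
-115 292 [42.8 54.8 60.1] | -105 147 [57.7 59.4 60.9] | -95 150 [57.6 59.3 60.8] | -85 181 [58.5 62.6 65.1] | -75 163 [61.9 64.5 66.3] | -65 262 [64.5 72.5 76.9] | -55 106 [73.7 76.3 78.1] | -45 137 [71.  72.9 75.5] | -35 136 [70.8 72.9 75.3] | -25 137 [71.5 73.7 76.3] | -15 127 [72.2 74.1 77.2] | -5 136 [72.3 74.6 77.1] | 5 322 [ 74.2  82.4 101.2] | 15 105 [ 79.3  96.9 104.4] | 25 38 [ 79.3  81.9 102.6] | 35 34 [ 75.3  78.  100. ] | 45 37 [75.9 77.9 81.5] | 55 77 [75.3 77.8 79.5] | 65 57 [75.5 78.2 80.8] | 75 44 [76.3 78.5 80.3] | 85 37 [79.4 84.  85.7] | 95 39 [82.5 84.5 85.8] |
```

The tongue tip is resting on top of the lip. The frame tilts 3° and the tongue underside is at about z=59. I'll lift slightly, shift 4 mm towards the latch and lower again.

Request:
{"api": "arm_command", "payload": {
  "motion": [
    {"offset":[0,0,-0.006],"spin":0},
    {"offset":[0.004,0,0],"spin":0},
    {"offset":[0,0,0.003],"spin":0},
    {"offset":[0,0,0.002],"spin":0},
    {"offset":[0,0,0],"spin":0}
  ],
  "newtons": 12
}}

```text
time_s: 14.82
ee_pos: [503.1, 241.0, 95.4]
ee_rot: [180.0, 0.0, -15.6]
force: [0.3, 0.3, -4.0]
gripper_width: 63.7
gripper_force: 12.0
```

Request:
{"api": "arm_command", "payload": {
  "motion": [
    {"offset":[0,0,0.002],"spin":0},
    {"offset":[0,0,0.002],"spin":0},
    {"offset":[0,0,0],"spin":0}
  ]
}}

```text
time_s: 15.2
ee_pos: [503.2, 241.1, 91.8]
ee_rot: [180.0, 0.0, -15.6]
force: [-0.4, 0.0, -3.9]
gripper_width: 64.1
gripper_force: 12.0
```

Run:
```python
from meas import *
p,d=env.grab_frame('scene'); prof('scene',d,30,105); s=env.state(); print(s['ee_pos'],s['force'])
```

```text
-115 393 [34.5 48.9 59.7] | -105 149 [57.7 59.3 61.1] | -95 143 [57.6 59.  60.7] | -85 68 [55.1 58.6 60.3] | -75 148 [49.3 51.2 53.1] | -65 262 [51.  54.9 64.2] | -55 154 [62.7 64.8 66.6] | -45 94 [60.4 62.5 65.2] | -35 161 [60.5 63.3 66.2] | -25 130 [62.6 64.4 66.7] | -15 156 [63.5 65.8 68.2] | -5 122 [65.1 67.2 69.5] | 5 269 [66.1 71.8 95.3] | 15 228 [73.4 85.4 99.2] | 25 62 [73.8 77.5 99.7] | 35 30 [71.8 75.8 97. ] | 45 44 [71.  73.7 76.8] | 55 69 [73.1 74.6 77.2] | 65 78 [73.5 76.3 78.5] | 75 34 [74.3 76.4 79.5] | 85 49 [77.8 81.8 85.5] | 95 27 [80.8 84.6 86.5] | 
[503.25697026 241.0613726   91.84429773] [-0.56924486  0.50930638 -4.13218589]
```

The tilt is now 7.4° and the tongue tip hangs at z≈47–52, clear of the lip, at x≈-81. I'll lower it a touch and slide it under the lip.

Request:
{"api": "arm_command", "payload": {
  "motion": [
    {"offset":[0,0,0.0015],"spin":0},
    {"offset":[-0.003,0,0],"spin":0},
    {"offset":[-0.003,0,0],"spin":0},
    {"offset":[-0.003,0,0],"spin":0},
    {"offset":[0,0,0],"spin":0}
  ]
}}

```text
time_s: 15.88
ee_pos: [494.0, 243.4, 90.2]
ee_rot: [180.0, 0.0, -15.6]
force: [-0.2, -0.5, -3.6]
gripper_width: 64.1
gripper_force: 12.2
```

Run:
```python
from meas import *
p,d=env.grab_frame('scene'); prof('scene',d,30,105); s=env.state(); print(s['ee_pos'],s['force'])
```

```text
-115 384 [35.  49.2 60. ] | -105 148 [57.6 59.1 60.8] | -95 152 [57.4 59.1 60.9] | -85 56 [56.8 58.7 60.1] | -75 241 [48.9 52.  61.3] | -65 172 [60.3 62.8 64.4] | -55 89 [59.2 61.1 64. ] | -45 171 [58.4 61.  64. ] | -35 132 [59.8 62.2 65.4] | -25 156 [61.4 63.9 66.7] | -15 130 [62.8 65.3 68.1] | -5 269 [64.3 69.3 94.7] | 5 234 [71.6 84.  97.5] | 15 70 [72.  75.4 98.1] | 25 34 [71.3 75.6 99.2] | 35 42 [69.8 72.1 75.4] | 45 82 [70.9 73.2 75.6] | 55 67 [72.  74.5 77.8] | 65 32 [73.2 75.  78.9] | 75 41 [75.7 80.1 83.5] | 85 38 [76.  81.9 84.1] | 115 8 [57.7 59.2 61.1] | 
[494.29643971 243.45332024  90.2214287 ] [ 0.10818429 -0.11157504 -4.9073132 ]
```

Request:
{"api": "arm_command", "payload": {
  "motion": [
    {"offset":[-0.003,0,0],"spin":0},
    {"offset":[-0.003,0,0],"spin":0},
    {"offset":[-0.002,0,0],"spin":0},
    {"offset":[0,0,0],"spin":0}
  ]
}}

```text
time_s: 16.42
ee_pos: [486.7, 245.7, 90.4]
ee_rot: [180.0, 0.0, -15.6]
force: [0.1, 0.3, -4.2]
gripper_width: 63.9
gripper_force: 12.2
```

Request:
{"api": "arm_command", "payload": {
  "motion": [
    {"offset":[0,0,0.0015],"spin":0},
    {"offset":[0,0,0.0015],"spin":0},
    {"offset":[0,0,0],"spin":0}
  ]
}}

```text
time_s: 16.8
ee_pos: [487.2, 245.7, 87.4]
ee_rot: [-180.0, -0.0, -15.6]
force: [0.9, -0.1, -3.5]
gripper_width: 63.6
gripper_force: 12.0
```

```bash
python3 sidecrop.py d2
python3 - <<'E'
from meas import *
f=np.load('d2.npz'); prof('scene',f['e'],30,105); s=env.state(); print(s['ee_pos'],s['force'])
E
```

```text
scene 529 tilt deg [6.4 0.3] z at x=0 65.7 x range [-70.  77.]
side 278 tilt deg [ 7.4 -0.2] z at x=0 65.7 x range [-67.  85.]
-115 388 [34.4 48.1 59.7] | -105 150 [57.5 59.  60.7] | -95 151 [57.3 59.1 60.5] | -85 91 [55.9 58.8 61.8] | -75 233 [51.4 60.9 63.5] | -65 110 [58.4 61.1 63.4] | -55 133 [57.2 59.4 62.1] | -45 159 [57.6 60.2 63.1] | -35 135 [59.5 61.4 64.2] | -25 154 [60.  62.8 65.5] | -15 189 [61.8 65.6 94.4] | -5 315 [65.4 75.  93.9] | 5 87 [69.4 91.4 95.6] | 15 43 [ 69.8  79.9 100.3] | 25 27 [66.2 68.4 73.7] | 35 82 [66.7 69.6 72.1] | 45 64 [68.5 70.3 72.7] | 55 44 [69.3 71.3 74.4] | 65 16 [69.3 73.8 79.2] | 75 65 [71.  76.8 79.5] | 105 8 [57.3 59.  60.9] | 115 18 [57.1 58.7 60.2] | 
[487.07666327 245.66832961  87.44080737] [ 0.72272053  0.11908051 -3.8211174 ]
```

View pics/d2.png

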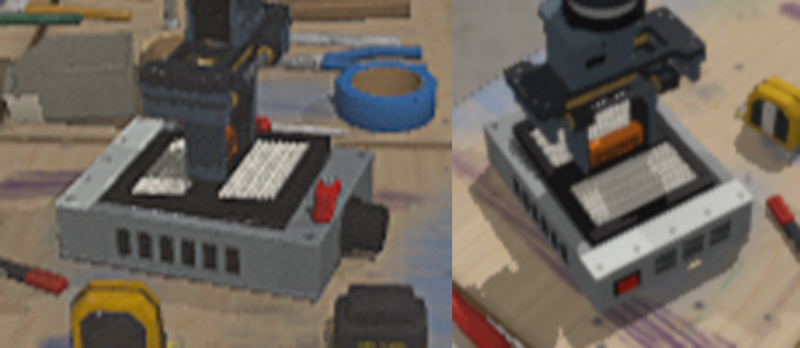

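The tongue is hooked under the lip with the free edge up, and the knob stands clear. Next I'll lower it slowly, letting the tongue on the ledge hinge the filter flat.

Request:
{"api": "arm_command", "payload": {
  "motion": [
    {"offset":[0,0,0.001],"spin":0},
    {"offset":[0,0,0.001],"spin":0},
    {"offset":[0,0,0.001],"spin":0},
    {"offset":[0,0,0.001],"spin":0},
    {"offset":[0,0,0],"spin":0}
  ]
}}

```text
time_s: 17.52
ee_pos: [487.1, 245.6, 84.8]
ee_rot: [-180.0, -0.0, -15.6]
force: [-0.9, -1.5, 8.7]
gripper_width: 63.8
gripper_force: 12.0
```

Request:
{"api": "arm_command", "payload": {
  "motion": [
    {"offset":[0,0,0.001],"spin":0},
    {"offset":[0,0,0.001],"spin":0},
    {"offset":[0,0,0],"spin":0}
  ]
}}

```text
time_s: 17.9
ee_pos: [487.3, 245.6, 84.1]
ee_rot: [-180.0, -0.1, -15.5]
force: [-3.7, -2.7, 15.6]
gripper_width: 63.9
gripper_force: 12.0
```

Run:
```python
from meas import *
p,d=env.grab_frame('scene'); prof('scene',d,30,105); p,d=env.grab_frame('side'); prof('side',d,30,105); s=env.state(); print(s['ee_pos'],s['force'])
```

```text
-115 395 [34.1 48.6 59.8] | -105 147 [57.5 59.3 61. ] | -95 151 [57.8 59.3 60.9] | -85 101 [55.4 58.8 61.4] | -75 210 [52.3 60.4 62.6] | -65 104 [57.2 60.  62.7] | -55 137 [56.1 58.3 60.3] | -45 149 [56.9 59.2 61.9] | -35 140 [57.7 59.6 62.5] | -25 137 [58.7 60.7 64. ] | -15 204 [60.1 63.1 92.9] | -5 310 [63.8 74.8 91.8] | 5 89 [67.2 88.9 94. ] | 15 46 [67.  79.2 98.3] | 25 25 [63.8 65.8 78.7] | 35 80 [63.2 66.2 68.4] | 45 59 [64.3 66.3 68.3] | 55 46 [64.7 67.  69.2] | 65 18 [66.4 70.7 73.8] | 75 60 [67.3 72.7 75. ] | 105 13 [57.4 59.3 60.4] | 115 12 [57.4 59.3 60. ] | 
-115 35 [56.5 58.4 60. ] | -105 55 [57.1 58.7 60.4] | -95 62 [48.5 58.1 59.7] | -85 49 [54.  57.9 60. ] | -75 48 [59.2 60.7 62.1] | -65 80 [55.  58.6 62.2] | -55 52 [55.7 57.3 60. ] | -45 39 [56.6 58.3 60.5] | -35 30 [57.  59.4 62.6] | -25 21 [57.9 59.7 62. ] | -15 18 [60.1 64.1 98.2] | -5 40 [66.2 79.5 99.4] | 5 81 [67.4 81.8 96.5] | 15 113 [63.1 72.2 98.1] | 25 93 [62.5 65.7 98.2] | 35 51 [63.6 65.3 68.3] | 45 62 [63.8 66.1 69. ] | 55 51 [65.1 66.8 70.3] | 65 58 [66.2 68.  71. ] | 75 63 [43.8 72.9 73.7] | 85 100 [58.1 68.3 74.3] | 95 49 [57.4 59.2 60.9] | 105 47 [57.7 59.7 74.5] | 115 88 [57.6 62.8 86.1] | 125 92 [35.5 51.6 60. ] | 
[487.35547253 245.64876417  84.12039047] [-2.57427812 -2.62998332 15.29274003]
```

It is held up at 5° by 19 N. The free edge's lower corner (z≈59, x≈85) is probably catching the +x rim, so I'll back off, nudge 3 mm further under the lip and lower again.

Request:
{"api": "arm_command", "payload": {
  "motion": [
    {"offset":[0,0,-0.003],"spin":0},
    {"offset":[-0.003,0,0],"spin":0},
    {"offset":[0,0,0.001],"spin":0},
    {"offset":[0,0,0.001],"spin":0},
    {"offset":[0,0,0],"spin":0}
  ]
}}

```text
time_s: 18.62
ee_pos: [483.8, 246.3, 82.0]
ee_rot: [180.0, 0.0, -15.6]
force: [-0.0, -0.8, -3.2]
gripper_width: 64.1
gripper_force: 12.0
```

Request:
{"api": "arm_command", "payload": {
  "motion": [
    {"offset":[0,0,0.001],"spin":0},
    {"offset":[0,0,0],"spin":0}
  ]
}}

```text
time_s: 18.88
ee_pos: [484.1, 246.3, 81.3]
ee_rot: [180.0, 0.0, -15.6]
force: [-0.2, -1.0, -2.2]
gripper_width: 63.8
gripper_force: 12.0
```

Run:
```python
from meas import *
p,d=env.grab_frame('scene'); prof('scene',d,30,80); p,d=env.grab_frame('side'); prof('side',d,30,80); s=env.state(); print(s['ee_pos'],s['force'])
```

```text
-115 395 [35.  48.8 60. ] | -105 148 [57.4 59.1 60.5] | -95 147 [57.8 59.3 60.7] | -85 161 [57.  59.2 61.3] | -75 139 [58.6 60.7 62. ] | -65 104 [54.6 56.7 60.1] | -55 145 [55.2 57.2 59.9] | -45 142 [55.6 57.4 60.8] | -35 133 [56.1 58.4 61.1] | -25 143 [56.6 58.9 61.6] | -15 194 [57.2 62.3 72.9] | -5 127 [63.  65.9 76.9] | 5 35 [63.5 64.4 67.4] | 15 20 [61.4 63.2 74.5] | 25 44 [59.6 61.8 64.6] | 35 64 [60.1 62.1 63.9] | 45 65 [59.8 62.6 65.9] | 55 37 [60.8 62.7 67.3] | 65 45 [62.1 66.9 69.7] | 75 27 [66.2 68.7 70.3] | 95 12 [58.1 59.2 60.3] | 105 15 [57.5 59.6 60.3] | 115 14 [57.  59.2 60.9] | 
-115 33 [57.2 58.6 60. ] | -105 57 [57.6 58.8 60.8] | -95 59 [57.  58.5 59.8] | -85 50 [57.3 59.  60.8] | -75 64 [57.2 59.6 61.8] | -65 63 [53.8 56.1 59.9] | -55 50 [54.9 56.5 58.9] | -45 38 [55.6 57.1 59.9] | -35 29 [55.7 57.7 58.9] | -25 18 [56.1 57.9 62.3] | -15 14 [60.2 64.  75.9] | -5 24 [62.9 65.3 75.7] | 5 55 [63.2 66.3 77.7] | 15 87 [58.8 62.9 76.4] | 25 53 [58.8 60.9 63.8] | 35 63 [59.8 61.9 63.6] | 45 56 [60.  62.3 64.5] | 55 67 [60.4 62.5 65.9] | 65 38 [61.8 64.7 67.4] | 75 81 [42.1 68.  69.9] | 85 79 [55.9 59.7 68.4] | 95 49 [57.  58.7 62.2] | 105 42 [58.2 60.8 71. ] | 115 75 [57.  59.9 72.3] | 125 91 [35.  52.  59.6] | 
[484.02707072 246.39630452  81.35184546] [-0.70804788 -0.15057335 -3.47833119]
```

Request:
{"api": "arm_command", "payload": {
  "motion": [
    {"offset":[0,0,0.001],"spin":0},
    {"offset":[0,0,0.001],"spin":0},
    {"offset":[0,0,0],"spin":0}
  ]
}}

```text
time_s: 19.35
ee_pos: [484.3, 246.5, 79.4]
ee_rot: [-180.0, -0.0, -15.6]
force: [0.5, -0.1, -2.8]
gripper_width: 63.6
gripper_force: 12.0
```

Request:
{"api": "arm_command", "payload": {
  "motion": [
    {"offset":[0,0,0.001],"spin":0},
    {"offset":[0,0,0.001],"spin":0},
    {"offset":[0,0,0],"spin":0}
  ]
}}

```text
time_s: 19.73
ee_pos: [484.0, 246.5, 77.3]
ee_rot: [-180.0, 0.0, -15.6]
force: [1.5, -0.7, -2.4]
gripper_width: 64.0
gripper_force: 12.0
```

Run:
```python
from meas import *
p,d=env.grab_frame('scene'); prof('scene',d,40,75);  s=env.state(); print(s['ee_pos'],s['force'])
```

```text
-115 298 [42.5 54.  60. ] | -105 145 [57.6 59.  61.2] | -95 149 [57.2 58.9 60.7] | -85 147 [57.2 59.2 60.8] | -75 127 [58.  59.4 61. ] | -65 109 [52.9 55.4 58.2] | -55 129 [53.2 55.2 57.8] | -45 149 [53.2 55.4 58.1] | -35 123 [53.5 55.6 58.3] | -25 140 [53.2 55.8 58.2] | -15 204 [54.  59.3 69.1] | -5 104 [59.7 63.  72.4] | 5 36 [59.7 61.1 66. ] | 15 19 [54.6 58.2 70.9] | 25 34 [55.  57.3 59.3] | 35 66 [54.1 56.5 59.7] | 45 64 [54.4 56.7 59.1] | 55 36 [55.  56.3 59.4] | 65 42 [56.9 61.5 63.3] | 75 34 [60.3 62.  63.5] | 85 11 [55.7 58.1 60.1] | 95 16 [57.8 59.  60.5] | 105 10 [57.4 58.8 60.9] | 115 11 [58.2 59.2 60.5] | 
[484.03813197 246.49656253  77.3704762 ] [ 0.64954624 -0.01882342 -2.63530377]
```

Request:
{"api": "arm_command", "payload": {
  "motion": [
    {"offset":[0,0,0.001],"spin":0},
    {"offset":[0,0,0.0005],"spin":0},
    {"offset":[0,0,0.0005],"spin":0},
    {"offset":[0,0,0],"spin":0}
  ]
}}

```text
time_s: 20.27
ee_pos: [484.1, 246.4, 75.8]
ee_rot: [-180.0, -0.0, -15.6]
force: [-0.5, -1.0, 1.7]
gripper_width: 63.7
gripper_force: 12.0
```

Request:
{"api": "arm_command", "payload": {
  "motion": [
    {"offset":[0,0,0.0005],"spin":0},
    {"offset":[0,0,0.0005],"spin":0},
    {"offset":[0,0,0],"spin":0}
  ]
}}

```text
time_s: 20.65
ee_pos: [484.1, 246.4, 75.8]
ee_rot: [-180.0, -0.0, -15.6]
force: [-3.2, -2.0, 9.1]
gripper_width: 64.2
gripper_force: 12.0
```

Run:
```python
from meas import *
p,d=env.grab_frame('scene'); prof('scene',d,40,75); p,d=env.grab_frame('side'); prof('side',d,40,75); s=env.state(); print(s['ee_pos'],s['force'])
```

```text
-115 301 [42.2 53.7 60.3] | -105 144 [57.6 59.4 61.1] | -95 153 [57.2 59.1 60.7] | -85 147 [57.2 59.1 60.7] | -75 112 [57.3 59.  60.4] | -65 120 [52.6 54.9 57.2] | -55 131 [52.4 54.4 57.3] | -45 149 [52.2 54.3 57. ] | -35 112 [52.4 54.5 57.1] | -25 138 [52.  54.2 57.4] | -15 207 [53.1 58.  68.6] | -5 109 [58.1 61.  72.2] | 5 35 [57.5 58.6 65.4] | 15 18 [52.8 55.4 70.6] | 25 31 [51.9 54.8 57.3] | 35 63 [52.7 54.6 57.2] | 45 67 [51.6 54.2 56.6] | 55 38 [52.6 54.6 57.2] | 65 36 [54.6 58.  60.7] | 75 43 [57.4 58.6 60.8] | 85 14 [53.9 55.5 59.7] | 95 14 [57.9 59.1 60.2] | 105 12 [56.5 59.1 61.4] | 115 10 [57.4 59.8 60.9] | 
-115 34 [56.4 58.1 59.2] | -105 56 [56.3 58.7 60.2] | -95 55 [57.5 58.7 60.2] | -85 55 [56.5 58.4 60.5] | -75 80 [52.6 58.3 59.8] | -65 51 [52.  54.3 57.4] | -55 62 [51.7 54.  57. ] | -45 35 [52.  54.2 55.9] | -35 32 [51.8 54.5 56.3] | -25 18 [51.7 54.  57. ] | -15 18 [54.3 59.3 69.6] | -5 25 [57.1 59.5 71.5] | 5 53 [57.4 60.6 72.3] | 15 91 [52.  55.6 70.7] | 25 56 [51.8 54.3 57.3] | 35 65 [51.6 53.7 56.1] | 45 58 [51.1 54.4 56.4] | 55 66 [52.2 53.8 56.7] | 65 41 [53.6 54.9 58.8] | 75 67 [56.7 59.1 60.3] | 85 60 [48.7 55.7 59.3] | 95 49 [57.2 58.6 61.9] | 105 43 [57.  59.5 71.5] | 115 68 [57.2 59.8 68.2] | 125 75 [45.2 53.4 60.2] | 
[484.03946122 246.38770306  75.73796576] [-2.38754555 -1.12470148  9.26302266]
```

Scene and side depth both show the frame top level with the rim (59 against 59). I'll relax the press, release and go to the knob.

Request:
{"api": "arm_command", "payload": {
  "motion": [
    {"offset":[0,0,-0.0015],"spin":0},
    {"offset":[0,0,0],"spin":0}
  ]
}}

```text
time_s: 21.0
ee_pos: [484.0, 246.4, 75.8]
ee_rot: [180.0, 0.0, -15.6]
force: [-0.1, -0.8, -0.2]
gripper_width: 64.0
gripper_force: 12.0
```

Request:
{"api": "arm_command", "payload": {
  "motion": [
    {"offset":[0,0,0],"spin":0},
    {"offset":[0,0,0],"spin":0},
    {"offset":[0,0,0],"spin":0},
    {"offset":[0,0,-0.015],"spin":0},
    {"offset":[0,0,-0.055],"spin":0}
  ],
  "jaw": 0.08
}}

```text
time_s: 21.62
ee_pos: [482.3, 245.6, 144.9]
ee_rot: [179.7, 0.3, -15.6]
force: [0.4, -0.5, 0.1]
gripper_width: 80.2
gripper_force: 0.0
```

Request:
{"api": "arm_command", "payload": {
  "motion": [
    {"offset":[0,0,-0.02],"spin":0},
    {"offset":[0.0562,0.0255,0],"spin":0},
    {"offset":[0.0562,0.0255,0],"spin":0},
    {"offset":[0,0,0],"spin":-0.175},
    {"offset":[0,0,0],"spin":-0.175}
  ],
  "jaw": 0.034
}}

```text
time_s: 22.25
ee_pos: [579.4, 166.3, 166.9]
ee_rot: [-180.0, -0.1, 4.7]
force: [-0.4, -0.3, -0.3]
gripper_width: 35.0
gripper_force: 0.0
```

Request:
{"api": "arm_command", "payload": {
  "motion": [
    {"offset":[0,0,0],"spin":-0.175},
    {"offset":[0,0,0],"spin":-0.175},
    {"offset":[0,0,0],"spin":-0.175},
    {"offset":[0,0,0],"spin":-0.175},
    {"offset":[0,0,0],"spin":-0.175}
  ]
}}

```text
time_s: 22.88
ee_pos: [578.9, 167.2, 167.2]
ee_rot: [179.9, -0.1, 55.0]
force: [0.0, 0.1, 0.2]
gripper_width: 34.2
gripper_force: 0.0
```

Request:
{"api": "arm_command", "payload": {
  "motion": [
    {"offset":[0,0,0],"spin":-0.175},
    {"offset":[0,0,0],"spin":-0.175},
    {"offset":[0,0,0],"spin":-0.175},
    {"offset":[0,0,0],"spin":0}
  ]
}}

```text
time_s: 23.38
ee_pos: [578.8, 167.2, 166.9]
ee_rot: [179.9, -0.0, 84.6]
force: [0.1, 0.0, 0.2]
gripper_width: 34.1
gripper_force: 0.0
```

```bash
python3 look.py w4 latch_knob latch_pivot
python3 - <<'E'
from meas import *
p,d=env.grab_frame('scene'); prof('scene',d,40,75)
E
```

```text
23.425 [578.8 167.1 166.8] [179.9  -0.   84.5] [15. 23. 91. -0. 65. 20.] [ 0.2 -0.   0.3]
latch_knob 0.93 [253. 204.] [579.7 165.3  79.5] [579.4 168.5  90. ]
latch_pivot 0.81 [251. 145.] [583.  218.3  66. ] [582.5 219.4  72.8]
latch_pivot 0.69 [146. 121.] [491.2 248.5  66. ] [488.8 249.5  59.7]
-115 302 [42.  53.5 60. ] | -105 147 [57.9 59.5 61. ] | -95 149 [57.6 59.3 60.7] | -85 136 [56.8 59.  60.8] | -75 117 [57.3 58.9 60.5] | -65 128 [52.6 54.7 57.3] | -55 121 [52.8 54.7 57.6] | -45 150 [52.3 54.4 57.3] | -35 117 [52.  54.4 57.2] | -25 141 [52.1 54.4 57.1] | -15 183 [52.5 57.7 60.9] | -5 138 [57.8 61.1 71.4] | 5 52 [57.5 59.2 61.1] | 15 33 [53.4 55.8 59.5] | 25 68 [51.9 54.8 57.2] | 35 110 [52.3 54.1 57.4] | 45 117 [52.1 54.5 57.1] | 55 106 [52.1 54.4 57.1] | 65 152 [51.9 56.1 59.7] | 75 102 [57.3 58.9 60.3] | 85 112 [53.5 57.2 60. ] | 95 135 [57.4 59.7 68.3] | 105 121 [57.6 62.  70.1] | 115 75 [57.8 60.2 68.7] | 125 8 [56.2 57.1 61.3] |
```

View pics/w4.png

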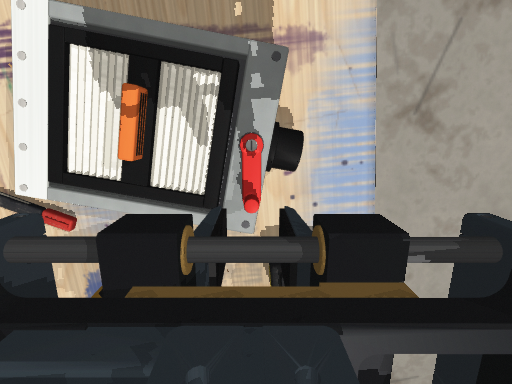

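The filter lies flush in the opening. The latch still points along the rim, with the knob at (253,204), right under the tool. I'll go down, cage it and swing it closed.

Request:
{"api": "arm_command", "payload": {
  "motion": [
    {"offset":[0,0,0.045],"spin":0},
    {"offset":[0,0,0.033],"spin":0},
    {"offset":[0,0,0],"spin":0}
  ]
}}

```text
time_s: 23.95
ee_pos: [576.8, 166.6, 85.6]
ee_rot: [-179.7, 0.1, 84.6]
force: [-0.0, 0.3, -0.0]
gripper_width: 33.8
gripper_force: 0.0
```

Request:
{"api": "arm_command", "payload": {
  "motion": [
    {"offset":[0,0,0],"spin":0},
    {"offset":[0,0,0],"spin":0},
    {"offset":[0,0,0],"spin":0}
  ],
  "jaw": 0.02,
  "newtons": 5
}}

```text
time_s: 24.32
ee_pos: [579.3, 167.3, 89.2]
ee_rot: [179.9, -0.0, 84.7]
force: [-0.3, 0.6, 0.5]
gripper_width: 19.7
gripper_force: 0.0
```

Request:
{"api": "arm_command", "payload": {
  "motion": [
    {"offset":[0.0008,-0.009,0],"spin":0.1745},
    {"offset":[0.0008,-0.009,0],"spin":0.1745},
    {"offset":[0.0008,-0.009,0],"spin":0.1745},
    {"offset":[0.0008,-0.009,0],"spin":0.1745},
    {"offset":[0.0008,-0.009,0],"spin":0.1745}
  ]
}}

```text
time_s: 24.95
ee_pos: [541.2, 188.6, 88.8]
ee_rot: [179.9, -0.0, 34.4]
force: [0.7, -2.2, 1.0]
gripper_width: 20.1
gripper_force: 1.2
```

Request:
{"api": "arm_command", "payload": {
  "motion": [
    {"offset":[0.0008,-0.009,0],"spin":0.1745},
    {"offset":[0.0008,-0.009,0],"spin":0.1745},
    {"offset":[0.0008,-0.009,0],"spin":0.1745},
    {"offset":[0.0008,-0.009,0],"spin":0.1745},
    {"offset":[0,0,0],"spin":0}
  ]
}}

```text
time_s: 25.58
ee_pos: [532.0, 224.0, 88.5]
ee_rot: [-180.0, -0.1, -5.1]
force: [-0.0, 0.2, -0.3]
gripper_width: 19.9
gripper_force: 0.0
```

Request:
{"api": "arm_command", "payload": {
  "motion": [
    {"offset":[0.0008,-0.009,0],"spin":0.1745},
    {"offset":[0,-0.001,0],"spin":0},
    {"offset":[0,-0.001,0],"spin":0},
    {"offset":[0,0,0],"spin":0}
  ]
}}

```text
time_s: 26.08
ee_pos: [533.9, 234.1, 88.0]
ee_rot: [180.0, 0.0, -15.2]
force: [-1.0, -2.2, 0.9]
gripper_width: 19.8
gripper_force: 0.9
```

Request:
{"api": "arm_command", "payload": {
  "motion": [
    {"offset":[0,-0.001,0],"spin":0},
    {"offset":[0,-0.001,0],"spin":0},
    {"offset":[0,0,0],"spin":0}
  ]
}}

```text
time_s: 26.45
ee_pos: [534.2, 235.7, 87.8]
ee_rot: [179.9, 0.0, -15.2]
force: [-3.4, -5.0, 3.2]
gripper_width: 20.2
gripper_force: 2.5
```

Request:
{"api": "arm_command", "payload": {
  "motion": [
    {"offset":[0,-0.001,0],"spin":0},
    {"offset":[0,0,0],"spin":0},
    {"offset":[0,0.004,0],"spin":0}
  ]
}}

```text
time_s: 26.82
ee_pos: [534.4, 234.1, 88.0]
ee_rot: [-179.9, -0.1, -15.3]
force: [1.1, -0.1, 0.0]
gripper_width: 19.9
gripper_force: 0.0
```

Request:
{"api": "arm_command", "payload": {
  "motion": [
    {"offset":[0,0,-0.02],"spin":0},
    {"offset":[0,0,-0.06],"spin":0},
    {"offset":[0,0,-0.06],"spin":0},
    {"offset":[-0.05,0,0],"spin":0},
    {"offset":[0,0,0],"spin":0}
  ],
  "jaw": 0.034
}}

```text
time_s: 27.45
ee_pos: [483.7, 247.9, 229.0]
ee_rot: [-179.8, -0.0, -15.2]
force: [1.5, -0.4, 0.1]
gripper_width: 34.2
gripper_force: 0.0
```

```bash
python3 look.py w5 latch_knob latch_pivot
python3 - <<'E'
from meas import *
p,d=env.grab_frame('scene'); prof('scene',d,40,75)
E
```

```text
27.5 [485.  247.6 228.5] [-1.799e+02 -1.000e-01 -1.520e+01] [ 26.  15.  94.   0.  71. 131.] [-0.5 -0.6 -0.2]
latch_knob 0.7 [255. 143.] [532.8 232.3  79.5] [533.7 232.9  89.9]
latch_pivot 0.63 [256.  95.] [582.2 217.5  66. ] [582.4 217.5  71.5]
-115 295 [42.6 53.4 59.9] | -105 149 [57.3 59.4 61.1] | -95 151 [57.8 59.4 61.2] | -85 143 [57.5 59.2 60.8] | -75 112 [57.3 58.9 60.7] | -65 133 [52.9 54.9 57.3] | -55 121 [52.9 54.8 56.5] | -45 151 [52.1 54.8 57.6] | -35 114 [52.1 54.8 58. ] | -25 147 [52.3 54.9 57.4] | -15 168 [52.9 57.3 62. ] | -5 147 [57.6 60.2 71.4] | 5 50 [57.1 59.3 60.8] | 15 39 [53.4 56.3 59. ] | 25 64 [52.8 54.6 57.6] | 35 116 [52.4 54.3 57.1] | 45 128 [52.5 55.1 64.8] | 55 104 [52.8 54.9 58.4] | 65 135 [52.3 56.1 60.7] | 75 98 [57.7 59.3 67.3] | 85 100 [53.1 57.7 67.4] | 95 108 [57.3 59.6 67.8] | 105 101 [57.8 59.5 68.3] | 115 83 [57.2 58.9 60.9] | 125 11 [54.3 57.7 59. ] |
```

View pics/w5.png

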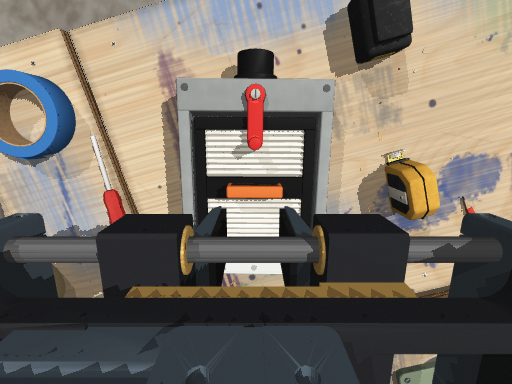

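The latch runs straight from its pivot at (256,95) to the knob at (255,143), across the free edge. The filter lies square and flush, and the tools beside the box are still where they were.

```bash
python3 -c "
from workcell import env; print(env.job_done())"
```

```text
the job is handed in; nothing more can be done
None
```

The filter is hooked under the lip and lies flush in its seat, the latch is closed straight across its free edge, and the job was handed in at about 27.6 s with the robot clear and nothing else moved.

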